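# Find the passed crate by its stamp

### The job

One of these two crates has the inspector's stamp, an inked ring with a cross, on its underside. Without gripping anything, only with the fingertips, and starting with the crate on your left and then the one on the right, tip each up by the batten on its near end, steeply, to about 70 degrees, until the underside faces you, keep it there a moment to read it, and let it gently down flat again; never lift one off the bench or let it go over onto its end. Then push the stamped crate along the stop bar to the middle, until it stands inside the taped dispatch bay, close to and square with the bar, and leave the other crate in its place and the things lying round about untouched.

Things in the scene. Friction and masses are not known exactly. Their poses are not given: they have to be found in the camera images.
- crate_a: The crate WITH the stamp underneath (otherwise like the other; either may be the left one): open plywood crate, 168 (its x) by 150 (y) by 74 mm high, about 0.7 kg, a black filter cover screwed down inside. Origin: centre of its underside; x to its far end (at the stop bar), z up. A wooden hand batten runs along the top of its near (-x) end. Plain plywood underside inside low runners
- crate_b: The crate WITHOUT the stamp: open plywood crate, 168 (its x) by 150 (y) by 74 mm high, about 0.7 kg, a black filter cover screwed down inside. Origin: centre of its underside; x to its far end (at the stop bar), z up. A wooden hand batten runs along the top of its near (-x) end. Plain plywood underside inside low runners
- crate_a_batten (a point): middle of the lower outer edge of crate_a's batten, at (-102, 0, 54) mm in the crate's frame. The batten is 18 mm deep, 20 mm high and 150 mm long; below it the end wall is set back 18 mm, so that a fingertip hooks under it when the crate begins to tip
- crate_b_batten (a point): the same on crate_b
- crate_a_heel (a point): middle of the far bottom edge of crate_a, about which it tips, at (84, 0, 0) mm in the crate's frame. Friction on the bench is 0.5 to 0.7. As the crate tips over the bar this edge may creep up to 10 mm back from the bar. Beyond about 1.36 rad (78 degrees) of tilt the crate topples onto its end
- crate_b_heel (a point): the same on crate_b
- stamp (a point): centre of the stamp under crate_a, facing down: a black inked ring 110 mm across, its line 10 mm wide, with a diagonal cross in it (arms 84 by 12 mm). The underside is 4 mm up from the crate's bottom plane. The scene camera sees it while the crate is tipped steeply
- stop_bar: fixed flat steel bar, 25 (x) by 720 (y) by 5 mm high, screwed to the bench behind the crates. Origin: on the bench, middle of its near long edge; x away from the robot, y left along it. It stops the crates when tipped and guides them when pushed; they stand 1 to 6 mm before it, their centres 215 to 255 mm left and right of its middle
- bay (a point): centre of the dispatch bay on the bench, 84 mm before the middle of the bar: here is a crate's origin when it stands against the bar; axes as the bar's. White tape corners mark the bay, 20 mm clear of such a crate at its near end and both sides
- marker: bystander: red and black marker pen, 131 mm long (its y), 17 mm thick, beyond the middle of the bar; origin under its middle. Leave it alone
- tape_roll: bystander: roll of black tape, 62 mm across, 19 mm high, lying beyond the bar; origin under its centre. Leave it alone
- ratchet: bystander: ratchet with a red grip, 225 mm long (its y), 29 mm high, lying at the right, outside the right crate; origin under its middle. Leave it alone

How it is judged (in metres and radians):
On the way, in this order (a step that is already met when the one before it is completed fails the run):
1. the crate on the left is tipped up more than 63 degrees and kept there (((y of crate_a in the frame of stop_bar above 0.1 m and angle between crate_a's own z axis and vertical above 1.1 rad) or (y of crate_b in the frame of stop_bar above 0.1 m and angle between crate_b's own z axis and vertical above 1.1 rad))), for 0.5 s.
2. the left crate is down flat again (((y of crate_a in the frame of stop_bar above 0.1 m and angle between crate_a's own z axis and vertical below 0.06 rad and height (world z) of crate_a_batten below 0.064 m) or (y of crate_b in the frame of stop_bar above 0.1 m and angle between crate_b's own z axis and vertical below 0.06 rad and height (world z) of crate_b_batten below 0.064 m))), for 0.2 s.
3. the crate on the right is tipped up more than 63 degrees and kept there (((y of crate_a in the frame of stop_bar below -0.1 m and angle between crate_a's own z axis and vertical above 1.1 rad) or (y of crate_b in the frame of stop_bar below -0.1 m and angle between crate_b's own z axis and vertical above 1.1 rad))), for 0.5 s.
4. the right crate is down flat again (((y of crate_a in the frame of stop_bar below -0.1 m and angle between crate_a's own z axis and vertical below 0.06 rad and height (world z) of crate_a_batten below 0.064 m) or (y of crate_b in the frame of stop_bar below -0.1 m and angle between crate_b's own z axis and vertical below 0.06 rad and height (world z) of crate_b_batten below 0.064 m))), for 0.2 s.
At the end, for the whole second after the job is handed in: crate_a (stamped) stands flat and still in the bay: centre within 22 mm of the bay's along the bar, at most 22 mm before or 8 mm beyond it across the bar, less than 0.12 rad off square; crate_b flat and still within 40 mm of its start (y of crate_a in the frame of bay between -0.022 and 0.022 m and x of crate_a in the frame of bay between -0.022 and 0.008 m and angle between the x axis of crate_a and the x axis of stop_bar, either way round below 0.12 rad and angle between each of crate_a, crate_b's own z axis and vertical below 0.06 rad and height (world z) of each of crate_a_batten, crate_b_batten below 0.064 m and linear speed of each of crate_a, crate_b below 0.01 m/s and distance of crate_b from where it was at the start of the episode below 0.04 m); the robot touches nothing.
It fails at once if a crate is lifted: its far bottom edge rises more than 20 mm off the bench (height (world z) of any of crate_a_heel, crate_b_heel above 0.02 m).
It fails at once if a crate goes over onto its end (tilt beyond 84 degrees) (angle between any of crate_a, crate_b's own z axis and vertical above 1.47 rad).
It fails at once if a crate is dropped instead of let down gently (turns faster than 3.5 rad/s) (angular speed of any of crate_a, crate_b above 3.5 rad/s).
It fails at once if a crate is pinched or struck: the fingers press on it with more than 35 N (contact force between the fingers and crate_a above 35 N or contact force between the fingers and crate_b above 35 N).
It fails at once if a bystander is moved more than 25 mm (distance of any of marker, tape_roll, ratchet from where it was at the start of the episode above 0.025 m).
It also fails if it takes over 72 s, if anything falls off the work surface, if the arm or the gripper's body presses on something with over 40 N, if the wrist force passes 120 N, or if a joint passes its speed limit or range.

### The arm

A 6-joint arm with a two-finger parallel gripper is mounted at the origin on a cart in front of the work surface, level with it; the furniture and walls round the work are solid. World frame = base frame: x ahead of the robot, y to its left, z up, the work surface at z = 0. Lengths are in m, angles in degrees, forces in N, time in s.
With the tool pointing down it reaches from about 0.25 to 0.85 m from the base axis. Payload 12.5 kg.
Tool frame: the origin (TCP) lies between the finger pads; the fingertips stand 8 mm ahead of it and the grasp point (between the pads) lies 11 mm behind it (bot.tip_extent is the distance from the TCP to the fingertips, in m); z points along the fingers, y is the line along which they close (so a half turn about z gives the same grasp; the last joint's range is limited). The gripper opens to 93 mm and grips with 3 to 60 N. Pads are 15 mm wide; open, the fingers measure 128 mm over their backs; the gripper's body (75 mm by 188 mm) begins 65 mm behind the grasp point.
Start: joints at [-71.31, 20.094, 94.641, -0, 65.266, -4.847], TCP at [0.22, -0.504, 0.227] pointing down, gripper open.
Joint ranges: [-157.81, 157.81], [-45, 120.19], [0.68, 151.7], [-89.99, 269.99], [4.06, 180], [-164.3, 164.3]. Speed limits (degrees/s): [127.2, 127.2, 159.86, 180, 180, 180].

### API

Orientations are given as a 3x3 rotation matrix whose columns are the frame's x, y, z axes.
In Python, from plant import bot gives the robot as it stands.
- The arm moves only by the shell command python3 -m handwheel 'ROWS' [OPENING] [FORCE]. ROWS is JSON, a list of rows, each a list of 2 entries, a list of its own where there are three numbers: the shift along the tool's x, y, z in cm, then the turn about the tool's z in rad. A call has 1 to 20 rows; each row is the pose to reach, as a shift and turn from the pose commanded when the call began, along the tool's axes at that moment; what a row does not reach only later rows make up. A row lasts 1/10 s, in which the tool goes at most 50 mm and 8.59 degrees, less where a joint would pass 70% of its speed; a pose out of reach is approached as far as the arm can. A call with a gripper value outside its range is refused whole. OPENING is the opening, from 0 (shut) to 1 (fully open), set as the call begins (- or left out, the last holds). The fingers move at their own pace and stop on an object; FORCE is the grip in N (left out, the last holds). Time passes only in rows, so rows that repeat a pose let the fingers close. It gives the time, the measured TCP pose, the force, the opening and the grip force at its end, in the units of the state.
- bot.get_obs(): the state, without advancing time (a new reading comes with each control period).
- bot.read_camera(name): name is "scene" or "top" or "wrist"; returns the picture (384x512x3 uint8, red, green, blue); there is no depth.
- bot.calibration(name): a dict with "camera_matrix" (3x3 intrinsics, pixels), "rvec" (rotation vector, rad) and "tvec" (3), from world to camera coordinates, as OpenCV has them. Camera axes: x right, y down, z forward; pixel columns grow to the right and rows downward; lengths in m; the calibration is good to about 2 mm. A picture is of the moment at which its call begins: read the wrist's pose just before it. calibration takes no time and is no camera call; for the wrist camera it gives the pose at the moment of the call.
- bot.hand_in(): hands the job in; it is judged then, once.
The state is a dict: "time": time; "qpos": joint angles; "dq": joint speeds; "effort": joint torques, N m; "eef_pos": TCP position; "orientation": TCP orientation; "force": force on the tool from outside, world axes, zero at the start; "torque": the same for the moment, N m; "gripper_width": finger opening in m; "grasp_force": force on a finger pad.
Only numpy, scipy, OpenCV 4.12 (cv2) and the standard library are available. Lean on these libraries where they do the work, as an engineer would, in place of code of your own. Each camera call takes 0.05 s, during which the arm holds its last target. There are 200 camera calls.

## Working session

There is one attempt and no reset: what is moved stays moved. The work goes in short steps, Python scripts to look and compute and a shell command to move; the robot and the scene stay as the last step left them, time stands still between calls to the robot, and variables do not carry over. Pictures are saved under pics/ and viewed, at most 10 in all, crops included, and the job is handed in when it is done.

```bash
mkdir -p pics; ls
python3 - <<'E'
from plant import bot
import cv2,numpy as np
for n in("scene","top"):
    im=bot.read_camera(n); cv2.imwrite(f"pics/{n}0.png",im[:,:,::-1]); c=bot.calibration(n)
    R=cv2.Rodrigues(np.array(c["rvec"],float))[0]; print(n,np.array(c["camera_matrix"]).round(1).tolist(),"pos",(-R.T@np.array(c["tvec"]).ravel()).round(3),R[2].round(2))
o=bot.get_obs();print(o)
E
```

```text
pics
scene [[457.9, 0.0, 256.3], [0.0, 457.9, 192.2], [0.0, 0.0, 1.0]] pos [-0.075  1.065  1.027] [ 0.41 -0.7  -0.59]
top [[378.5, 0.0, 257.3], [0.0, 378.5, 189.8], [0.0, 0.0, 1.0]] pos [ 0.402 -0.084  1.128] [ 0.17  0.01 -0.99]
{'time': 0.1, 'qpos': array([-7.13097237e+01,  2.01220672e+01,  9.46733716e+01, -1.10928068e-03,
        6.52660011e+01, -4.84497303e+00]), 'dq': array([-0.05447299, -0.0281424 , -0.10627453, -0.05876568, -0.01891006,
       -0.08697227]), 'effort': array([ 8.42473546e-04, -4.98027456e+01, -2.85704094e+01,  6.99986215e-02,
        2.38912669e-02, -5.31799594e-05]), 'eef_pos': array([ 0.2195625 , -0.50393951,  0.22614687]), 'orientation': array([[ 9.16811358e-01,  3.99320427e-01, -3.60287541e-04],
       [ 3.99320583e-01, -9.16810805e-01,  1.01014493e-03],
       [ 7.30559955e-05, -1.06998258e-03, -9.99999425e-01]]), 'force': array([-0.53374717,  0.5778109 ,  0.16823662]), 'torque': array([-0.0407634 ,  0.00416499,  0.03795841]), 'grasp_force': 0.0, 'gripper_width': 0.0932067703071195}
```

View pics/top0.png

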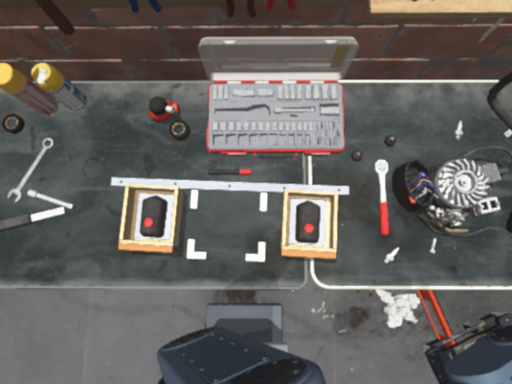

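View pics/scene0.png

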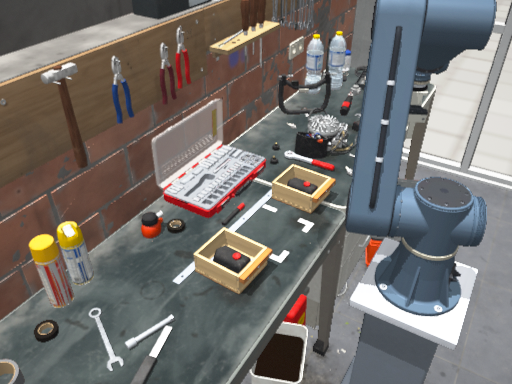

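The top view shows the left crate's rim at about (125,186)–(179,188)–(175,252)–(119,249). The right crate is at about (284,188)–(338,190)–(336,258)–(281,256). The bar runs from (111,182) to (349,190), with the bay tape corners between the crates. In the scene view both crates are unobstructed.

```bash
cat > h.py <<'E'
from plant import bot
import cv2,numpy as np
def ray(n,px,z):
    c=bot.calibration(n);R=cv2.Rodrigues(np.array(c["rvec"],float))[0];C=-R.T@np.array(c["tvec"],float).ravel()
    p=cv2.undistortPoints(np.array(px,float).reshape(-1,1,2),np.array(c["camera_matrix"]),None).reshape(-1,2)
    d=np.c_[p,np.ones(len(p))]@R
    return C+d*((z-C[2])/d[:,2])[:,None]
E
python3 - <<'E'
from h import *
im=cv2.imread("pics/top0.png");hsv=cv2.cvtColor(im,cv2.COLOR_BGR2HSV)
wood=cv2.inRange(hsv,(8,60,110),(30,255,255))
for nm,(a,b) in dict(L=(105,195),R=(270,350)).items():
    m=np.zeros_like(wood);m[170:275,a:b]=wood[170:275,a:b]
    cs=max(cv2.findContours(m,0,1)[0],key=cv2.contourArea)
    r=cv2.boxPoints(cv2.minAreaRect(cs));q=cv2.approxPolyDP(cs,5,True).reshape(-1,2)
    print(nm,q.tolist());print(ray("top",q,.074).round(3).tolist());print(ray("top",r,.074).round(3).tolist())
# bar near edge per column
br=cv2.inRange(hsv,(0,0,150),(179,60,255))
pts=[]
for u in list(range(195,245))+list(range(250,280)):
    v=np.where(br[175:197,u])[0]
    if 4<=len(v)<=11: pts.append((u,v.max()+175.5))
p=ray("top",pts,.005);k=np.polyfit(p[:,1],p[:,0],1);print("bar near x=%.4f y+%.4f"%tuple(k),len(pts),np.std(p[:,0]-np.polyval(k,p[:,1])))
print("ends",ray("top",[(110.5,183),(349.5,190)],.005).round(3).tolist())
for z,n in((0,'tape'),): 
  m=br.copy();m[:192]=0;m[265:]=0;m[:,:182]=0;m[:,:]=m;m[:,272:]=0
  print(cv2.connectedComponentsWithStats(m)[2].tolist())
E
python3 -c "
import cv2;im=cv2.imread('pics/top0.png')[165:275,100:355];cv2.imwrite('pics/crop.png',cv2.resize(im,None,fx=3.1,fy=3.1,interpolation=2))"
```

```text
L [[127, 185], [118, 249], [171, 252], [178, 188]]
[[0.593, 0.299, 0.074], [0.413, 0.313, 0.074], [0.405, 0.166, 0.074], [0.584, 0.153, 0.074]]
[[0.412, 0.315, 0.074], [0.599, 0.309, 0.074], [0.584, 0.151, 0.074], [0.398, 0.162, 0.074]]
R [[285, 190], [281, 255], [335, 258], [335, 194], [288, 191], [283, 245]]
[[0.579, -0.15, 0.074], [0.398, -0.137, 0.074], [0.391, -0.285, 0.074], [0.568, -0.29, 0.074], [0.576, -0.158, 0.074], [0.426, -0.143, 0.074]]
[[0.396, -0.133, 0.074], [0.58, -0.144, 0.074], [0.571, -0.303, 0.074], [0.388, -0.287, 0.074]]
bar near x=0.0320 y+0.5896 68 0.000895149374650846
ends [[0.611, 0.374, 0.005], [0.591, -0.347, 0.005]]
[[0, 0, 512, 384, 195807], [190, 192, 9, 17, 134], [259, 192, 9, 20, 155], [186, 239, 21, 21, 254], [245, 242, 21, 20, 258]]
```

View pics/crop.png

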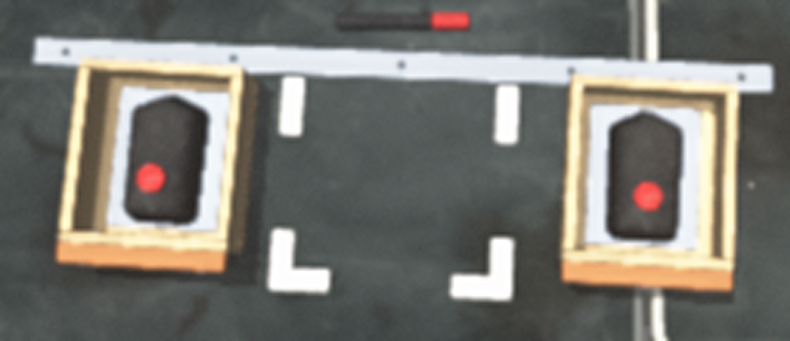

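```bash
python3 -m handwheel '[[[5,-8,0],0.1],[[10,-15,0],0.2],[[15,-23,0],0.3],[[20,-31,0],0.443],[[24,-37,0],0.443],[[28,-43,0],0.443],[[33,-50,0],0.443],[[37,-57,0],0.443],[[41,-63,0],0.443],[[41,-63,0],0.443],[[41,-63,0],0.443],[[41,-63,0],0.443],[[41,-63,0],0.443],[[41,-63,0],0.443],[[41,-63,0],0.443],[[41,-63,0],0.443]]' 0.6; python3 -c "
from plant import bot
print(bot.get_obs()['orientation'].round(3),bot.get_obs()['qpos'])"
```

```text
time: 1.7
eef_pos: [0.344, 0.2409, 0.2264]
orientation: [[1.0, -0.028, 0.0], [-0.028, -1.0, 0.001], [0.0, -0.001, -1.0]]
force: [-0.6, -0.8, -0.1]
gripper_width: 0.0557
grasp_force: 0.0
[[ 1.    -0.028  0.   ]
 [-0.028 -1.     0.001]
 [ 0.    -0.001 -1.   ]] [2.86240451e+01 6.30960463e+00 1.12574426e+02 3.31207045e-02
 6.10986405e+01 1.20237760e+02]
```

```bash
python3 -m handwheel '[[[0,0,5],0],[[0,0,10],0],[[0,0,14],0],[[0,0,17.2],0],[[2,0,17.2],0],[[4,0,17.2],0],[[4.6,0,17.2],0],[[5,0,17.2],0],[[5.2,0,17.2],0],[[5.2,0,17.2],0]]'; python3 -m handwheel '[[[0.1,0,0],0],[[0.2,0,0],0],[[0.3,0,0],0],[[0.4,0,0],0],[[0.5,0,0],0],[[0.5,0,0],0]]'
```

```text
time: 2.7
eef_pos: [0.3956, 0.2353, 0.0548]
orientation: [[0.999, -0.032, -0.0], [-0.032, -0.999, 0.0], [-0.0, 0.0, -1.0]]
force: [0.2, 0.7, -0.3]
gripper_width: 0.0558
grasp_force: 0.0
time: 3.3
eef_pos: [0.3998, 0.2349, 0.0545]
orientation: [[0.999, -0.033, -0.003], [-0.033, -0.999, -0.001], [-0.003, 0.001, -1.0]]
force: [-6.0, -1.0, 5.4]
gripper_width: 0.0557
grasp_force: 3.1
```

```bash
python3 -m handwheel '[[[0.3,0,-0.1],0],[[0.5,0,-0.6],0],[[0.8,0,-1.6],0],[[1.1,0,-2.3],0],[[1.5,0,-3.2],0],[[1.9,0,-3.9],0],[[2.3,0,-4.6],0],[[2.3,0,-4.6],0]]'
python3 - <<'E'
from h import *
cv2.imwrite("pics/s1.png",bot.read_camera("scene")[120:340,140:400,::-1].repeat(2,0).repeat(2,1))
E
```

```text
time: 4.1
eef_pos: [0.4225, 0.2345, 0.1018]
orientation: [[0.999, -0.033, -0.004], [-0.033, -0.999, -0.0], [-0.004, 0.0, -1.0]]
force: [-13.6, 2.0, 3.8]
gripper_width: 0.0556
grasp_force: 6.8
```

View pics/s1.png

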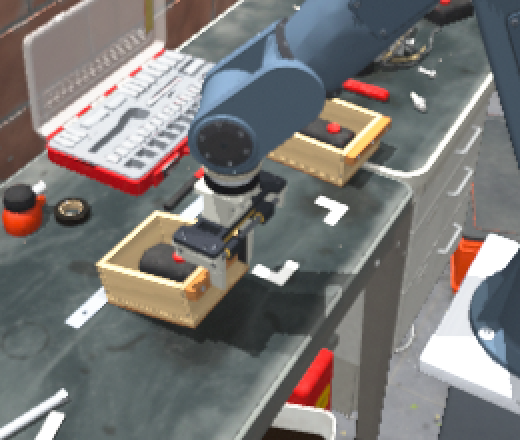

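The left crate is tipped by about 15–20° and stays on the fingers, with its heel at the bar. I'll follow the arc further.

```bash
python3 -m handwheel '[[[0.4,0,-1.1],0],[[0.9,0,-1.9],0],[[1.4,0,-2.6],0],[[2.0,0,-3.2],0],[[2.6,0,-3.9],0],[[3.2,0,-4.4],0],[[3.8,0,-5.0],0],[[4.4,0,-5.5],0],[[5.1,0,-6.0],0],[[5.8,0,-6.5],0],[[6.5,0,-6.9],0],[[7.2,0,-7.3],0],[[7.2,0,-7.3],0]]'
python3 - <<'E'
from h import *
cv2.imwrite("pics/s2.png",bot.read_camera("scene")[120:340,140:400,::-1].repeat(2,0).repeat(2,1))
E
```

```text
time: 5.45
eef_pos: [0.4972, 0.2322, 0.1749]
orientation: [[0.999, -0.033, 0.002], [-0.033, -0.999, 0.001], [0.002, -0.001, -1.0]]
force: [-3.6, 0.9, 2.7]
gripper_width: 0.0557
grasp_force: 1.9
```

View pics/s2.png

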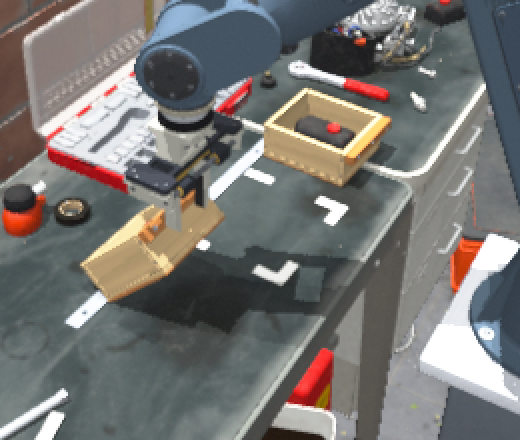

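```bash
python3 -m handwheel '[[[0.7,0,-0.4],0],[[1.4,0,-0.7],0],[[2.1,0,-1.0],0],[[2.8,0,-1.3],0],[[3.4,0,-1.5],0],[[4.0,0,-1.6],0],[[4.4,0,-1.7],0],[[4.7,0,-1.8],0],[[4.9,0,-1.85],0],[[4.9,0,-1.85],0],[[4.9,0,-1.85],0]]'
python3 - <<'E'
from h import *
im=bot.read_camera("scene")[:,:,::-1]
cv2.imwrite("pics/s3.png",cv2.resize(np.ascontiguousarray(im[170:290,160:280]),None,fx=5,fy=5,interpolation=2))
E
```

```text
time: 6.6
eef_pos: [0.5447, 0.2306, 0.192]
orientation: [[0.999, -0.032, -0.0], [-0.032, -0.999, -0.0], [-0.0, 0.0, -1.0]]
force: [-1.7, -0.3, -1.1]
gripper_width: 0.0556
grasp_force: 0.5
```

View pics/s3.png

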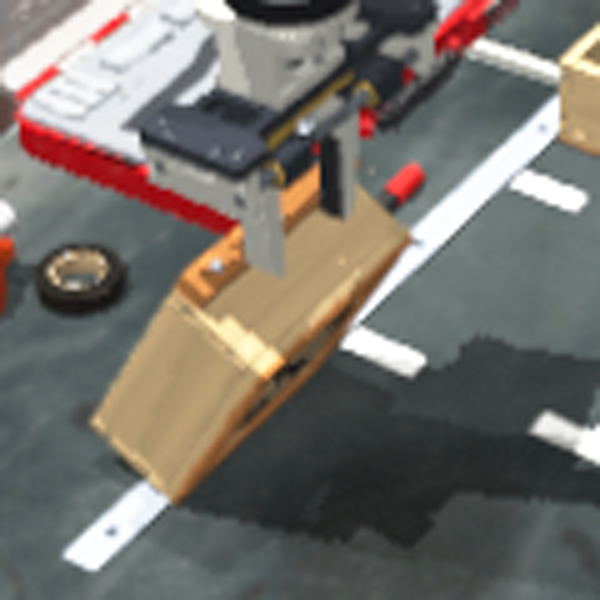

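The underside is coming into view, with dark marks on it. On the left side face the heel corner is at crop (175,500) and the near-bottom corner at (275,372). I'll compute the tilt from these.

```bash
cat >> h.py <<'E'
def tilt(heel,near):  # full-image pixels of heel corner (z=0) and raised bottom corner of the crate's left face
    H=ray("scene",[heel],0.)[0]; a=ray("scene",[near],0.)[0]; b=ray("scene",[near],.3)[0]
    n=np.array([.032,1,0]); P=a+(b-a)*((H-a)@n/((b-a)@n)); d=P-H
    print("heel",H.round(3),"near",P.round(3),"len",np.linalg.norm(d).round(3),"tilt",np.degrees(np.arctan2(d[2],-d[0])).round(1))
E
python3 - <<'E'
from h import *
f=lambda x,y:(160+x/5,170+y/5)
tilt(f(175,500),f(275,372));tilt(f(175,500),f(283,375));tilt(f(95,422),f(175,295))
E
```

```text
heel [0.598 0.299 0.   ] near [0.512 0.301 0.15 ] len 0.173 tilt 60.1
heel [0.598 0.299 0.   ] near [0.506 0.302 0.15 ] len 0.176 tilt 58.6
heel [0.684 0.27  0.   ] near [0.605 0.272 0.144] len 0.164 tilt 61.2
```

```bash
python3 -m handwheel '[[[0.5,0,-0.1],0],[[1.0,0,-0.2],0],[[1.5,0,-0.3],0],[[1.9,0,-0.3],0],[[2.2,0,-0.4],0],[[2.4,0,-0.4],0],[[2.5,0,-0.4],0],[[2.5,0,-0.4],0],[[2.5,0,-0.4],0]]'
python3 - <<'E'
from h import *
im=bot.read_camera("scene")[:,:,::-1]
cv2.imwrite("pics/s4.png",cv2.resize(np.ascontiguousarray(im[170:290,160:280]),None,fx=5,fy=5,interpolation=2))
E
```

```text
time: 7.55
eef_pos: [0.5698, 0.2299, 0.1961]
orientation: [[0.999, -0.032, -0.0], [-0.032, -0.999, -0.0], [-0.0, 0.0, -1.0]]
force: [-0.3, 0.2, 0.6]
gripper_width: 0.0555
grasp_force: 0.4
```

View pics/s4.png

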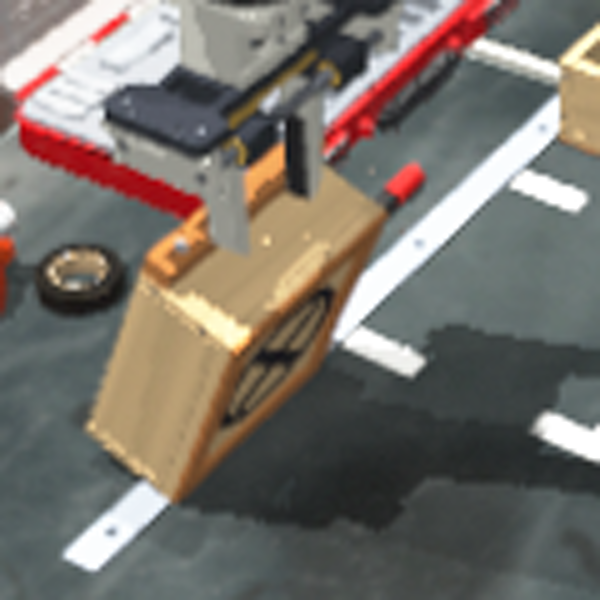

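The ring and cross are clearly visible at about crop (275,355), so the left crate is the stamped one (crate_a). I'll check the tilt from heel (175,500) and near corner (238,355).

Run:
```python
from h import *
f=lambda x,y:(160+x/5,170+y/5)
tilt(f(175,500),f(238,355));tilt(f(88,430),f(145,270))
```

```text
heel [0.598 0.299 0.   ] near [0.538 0.301 0.15 ] len 0.161 tilt 68.2
heel [0.683 0.278 0.   ] near [0.619 0.28  0.163] len 0.175 tilt 68.5
```

```bash
python3 -m handwheel '[[[0,0,0],0],[[0,0,0],0],[[0,0,0],0],[[0,0,0],0],[[0,0,0],0],[[0,0,0],0],[[-0.5,0,0.1],0],[[-1.1,0,0.2],0],[[-1.8,0,0.3],0],[[-2.5,0,0.4],0],[[-3.2,0,0.6],0],[[-3.9,0,0.8],0],[[-4.6,0,1.0],0],[[-5.3,0,1.3],0],[[-6.0,0,1.6],0],[[-6.7,0,1.9],0],[[-7.4,0,2.25],0],[[-7.4,0,2.25],0]]'; python3 -m handwheel '[[[-0.7,0,0.4],0],[[-1.4,0,0.8],0],[[-2.1,0,1.3],0],[[-2.8,0,1.8],0],[[-3.4,0,2.3],0],[[-4.0,0,2.9],0],[[-4.6,0,3.4],0],[[-5.2,0,4.1],0],[[-5.8,0,4.7],0],[[-6.3,0,5.4],0],[[-6.8,0,6.2],0],[[-7.2,0,6.9],0],[[-7.2,0,7.0],0]]'
```

```text
time: 9.4
eef_pos: [0.4948, 0.2321, 0.1731]
orientation: [[0.999, -0.032, -0.001], [-0.032, -0.999, -0.0], [-0.001, 0.0, -1.0]]
force: [-0.9, -0.0, -1.4]
gripper_width: 0.0557
grasp_force: 0.7
time: 10.7
eef_pos: [0.4231, 0.2344, 0.1026]
orientation: [[0.999, -0.032, -0.002], [-0.032, -0.999, -0.001], [-0.002, 0.001, -1.0]]
force: [-3.6, -0.2, 0.5]
gripper_width: 0.0558
grasp_force: 1.7
```

```bash
python3 -m handwheel '[[[-0.3,0,0.6],0],[[-0.6,0,1.2],0],[[-0.9,0,1.8],0],[[-1.2,0,2.4],0],[[-1.4,0,3.0],0],[[-1.6,0,3.5],0],[[-1.8,0,4.0],0],[[-2.0,0,4.4],0],[[-2.2,0,4.7],0],[[-2.4,0,4.9],0],[[-2.6,0,4.9],0],[[-2.8,0,4.9],0],[[-3.0,0,4.9],0],[[-3.4,0,4.9],0],[[-4,0,4.9],0]]'
python3 - <<'E'
from h import *
im=bot.read_camera("scene")[:,:,::-1]
cv2.imwrite("pics/s5.png",cv2.resize(np.ascontiguousarray(im[150:310,120:380]),None,fx=3,fy=3,interpolation=2))
E
```

```text
time: 12.2
eef_pos: [0.3837, 0.2358, 0.0547]
orientation: [[0.999, -0.032, 0.0], [-0.032, -0.999, 0.0], [0.0, -0.0, -1.0]]
force: [0.2, -0.2, -0.0]
gripper_width: 0.0559
grasp_force: 0.0
```

View pics/s5.png

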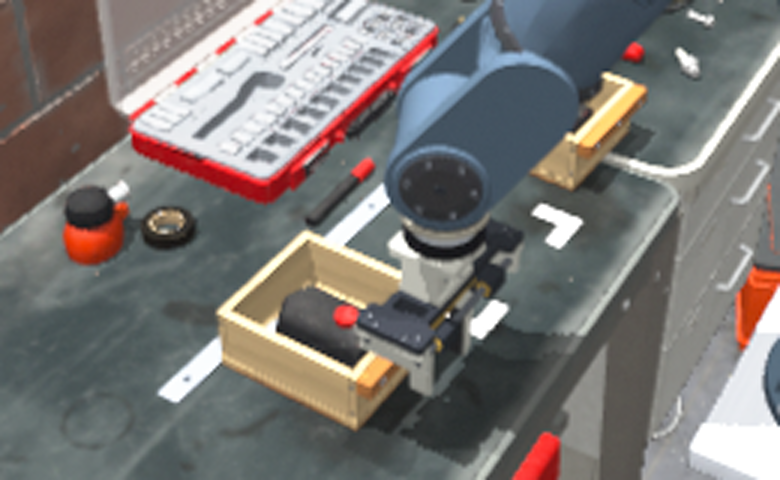

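The left crate is flat again at the bar, with the fingers clear. Next is the right crate.

```bash
python3 -m handwheel '[[[-1.3,0,0],0],[[-1.3,5,0],0],[[-1.3,10,0],0],[[-1.3,15,0],0],[[-1.3,20,0],0],[[-1.3,25,0],0],[[-1.3,30,0],0],[[-1.3,35,0],0],[[-1.3,40,0],0],[[-1.3,44.6,0],0],[[-1.3,44.6,0],0],[[-1.3,44.6,0],0],[[-1.3,44.6,0],0],[[-0.3,44.6,0],0],[[0.5,44.6,0],0],[[1.0,44.6,0],0],[[1.0,44.6,0],0]]'
```

```text
time: 13.95
eef_pos: [0.3805, -0.21, 0.0546]
orientation: [[1.0, -0.031, 0.0], [-0.031, -1.0, -0.0], [0.0, 0.0, -1.0]]
force: [-0.2, -0.2, -0.5]
gripper_width: 0.0558
grasp_force: 0.0
```

```bash
python3 -m handwheel '[[[0.2,0,0],0],[[0.4,0,0],0],[[0.6,0,0],0],[[0.7,0,0],0],[[0.7,0,0],0]]'
```

```text
time: 14.45
eef_pos: [0.3859, -0.2104, 0.0546]
orientation: [[0.999, -0.033, -0.002], [-0.033, -0.999, 0.001], [-0.002, -0.001, -1.0]]
force: [-3.8, -0.9, 2.9]
gripper_width: 0.0557
grasp_force: 2.4
```

```bash
python3 -m handwheel '[[[0.3,0,-0.1],0],[[0.5,0,-0.8],0],[[0.8,0,-1.7],0],[[1.1,0,-2.5],0],[[1.5,0,-3.4],0],[[1.9,0,-4.1],0],[[2.3,0,-4.8],0],[[2.3,0,-4.8],0]]'; python3 -m handwheel '[[[0.4,0,-0.9],0],[[0.9,0,-1.7],0],[[1.4,0,-2.4],0],[[2.0,0,-3.0],0],[[2.6,0,-3.7],0],[[3.2,0,-4.2],0],[[3.8,0,-4.8],0],[[4.4,0,-5.3],0],[[5.1,0,-5.8],0],[[5.8,0,-6.3],0],[[6.5,0,-6.7],0],[[7.2,0,-7.1],0],[[7.2,0,-7.1],0]]'
```

```text
time: 15.25
eef_pos: [0.4092, -0.2116, 0.1032]
orientation: [[0.999, -0.032, -0.001], [-0.032, -0.999, -0.0], [-0.001, 0.0, -1.0]]
force: [-7.8, -3.6, 1.1]
gripper_width: 0.0561
grasp_force: 3.9
time: 16.55
eef_pos: [0.4827, -0.2137, 0.1744]
orientation: [[0.999, -0.032, 0.002], [-0.032, -0.999, -0.001], [0.002, 0.001, -1.0]]
force: [-4.7, -0.2, 4.3]
gripper_width: 0.0555
grasp_force: 1.9
```

```bash
python3 -m handwheel '[[[0.7,0,-0.4],0],[[1.4,0,-0.7],0],[[2.1,0,-1.0],0],[[2.8,0,-1.3],0],[[3.4,0,-1.5],0],[[4.0,0,-1.6],0],[[4.6,0,-1.7],0],[[5.2,0,-1.9],0],[[5.8,0,-2.0],0],[[6.2,0,-2.1],0],[[6.5,0,-2.1],0],[[6.6,0,-2.1],0],[[6.6,0,-2.1],0],[[6.6,0,-2.1],0]]'
python3 - <<'E'
from h import *
im=bot.read_camera("scene")[:,:,::-1]
cv2.imwrite("pics/s6.png",cv2.resize(np.ascontiguousarray(im[120:240,230:350]),None,fx=5,fy=5,interpolation=2))
E
```

```text
time: 17.95
eef_pos: [0.5474, -0.2157, 0.1946]
orientation: [[0.999, -0.032, -0.0], [-0.032, -0.999, 0.0], [-0.0, -0.0, -1.0]]
force: [-0.9, 0.8, -0.1]
gripper_width: 0.0556
grasp_force: 0.4
```

View pics/s6.png

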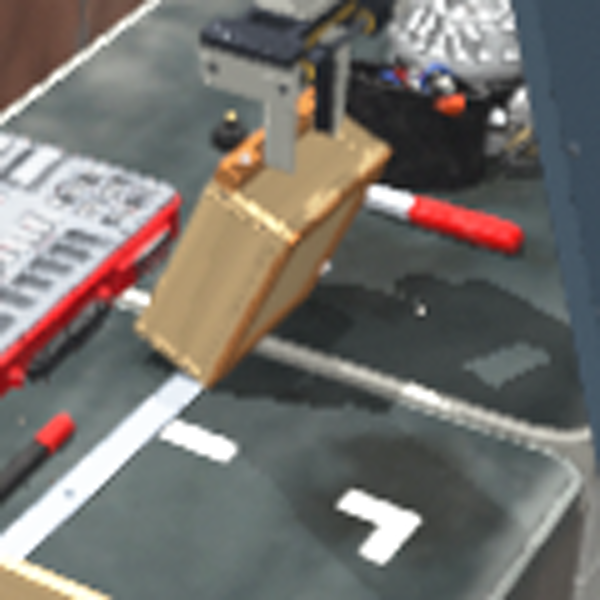

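The right crate's underside is plain, as expected. I'll check its tilt from heel crop (207,385) and near corner (295,242).

Run:
```python
from h import *
f=lambda x,y:(230+x/5,120+y/5)
tilt(f(207,385),f(295,242));tilt(f(137,325),f(213,185))
```

```text
heel [ 0.581 -0.154  0.   ] near [ 0.514 -0.151  0.152] len 0.167 tilt 66.0
heel [ 0.667 -0.194  0.   ] near [ 0.602 -0.192  0.15 ] len 0.163 tilt 66.6
```

```bash
python3 -m handwheel '[[[0.3,0,0],0],[[0.5,0,-0.1],0],[[0.6,0,-0.1],0],[[0.6,0,-0.1],0],[[0.6,0,-0.1],0],[[0.6,0,-0.1],0],[[0.6,0,-0.1],0],[[0.6,0,-0.1],0],[[0.6,0,-0.1],0],[[0.2,0,0],0],[[-0.4,0,0],0],[[-1.0,0,0.1],0],[[-1.7,0,0.2],0],[[-2.4,0,0.4],0],[[-3.1,0,0.6],0],[[-3.8,0,0.8],0],[[-4.5,0,1.1],0],[[-5.2,0,1.4],0],[[-5.9,0,1.7],0],[[-6.6,0,2.1],0]]'; python3 -m handwheel '[[[-0.7,0,0.4],0],[[-1.4,0,0.8],0],[[-2.1,0,1.3],0],[[-2.8,0,1.8],0],[[-3.4,0,2.3],0],[[-4.0,0,2.9],0],[[-4.6,0,3.4],0],[[-5.2,0,4.1],0],[[-5.8,0,4.7],0],[[-6.3,0,5.4],0],[[-6.8,0,6.2],0],[[-7.2,0,6.9],0],[[-7.2,0,7.0],0]]'
python3 -m handwheel '[[[-0.3,0,0.6],0],[[-0.6,0,1.2],0],[[-0.9,0,1.8],0],[[-1.2,0,2.4],0],[[-1.4,0,3.0],0],[[-1.6,0,3.5],0],[[-1.8,0,4.0],0],[[-2.0,0,4.4],0],[[-2.2,0,4.7],0],[[-2.4,0,4.9],0],[[-2.6,0,4.9],0],[[-2.8,0,4.9],0],[[-3.0,0,4.9],0],[[-3.4,0,4.9],0],[[-4,0,4.9],0],[[-5,0,4.9],0],[[-5,0,4.9],0]]'
```

```text
time: 20.0
eef_pos: [0.4809, -0.2135, 0.1733]
orientation: [[0.999, -0.032, -0.0], [-0.032, -0.999, 0.0], [-0.0, -0.0, -1.0]]
force: [-1.8, 0.6, -0.0]
gripper_width: 0.0557
grasp_force: 1.0
time: 21.3
eef_pos: [0.4081, -0.2107, 0.1023]
orientation: [[0.999, -0.032, -0.003], [-0.032, -0.999, 0.002], [-0.003, -0.002, -1.0]]
force: [-9.7, 0.5, 2.4]
gripper_width: 0.056
grasp_force: 4.4
time: 23.0
eef_pos: [0.3582, -0.2093, 0.0546]
orientation: [[0.999, -0.033, -0.001], [-0.033, -0.999, 0.001], [-0.001, -0.001, -1.0]]
force: [-0.5, -0.2, -0.5]
gripper_width: 0.0558
grasp_force: 0.0
```

```bash
cat >> h.py <<'E'
def crates(n,boxes):
    im=bot.read_camera("top")[:,:,::-1].copy();cv2.imwrite(f"pics/{n}.png",im)
    w=cv2.inRange(cv2.cvtColor(im,cv2.COLOR_BGR2HSV),(8,60,110),(30,255,255))
    for a,b in boxes:
        m=np.zeros_like(w);m[170:275,a:b]=w[170:275,a:b]
        cs=max(cv2.findContours(m,0,1)[0],key=cv2.contourArea)
        q=cv2.approxPolyDP(cs,5,True).reshape(-1,2);print(q.tolist(),ray("top",q,.074)[:,:2].round(3).tolist())
E
python3 -c "
from h import *
crates('top1',[(105,195),(270,350)])"
python3 -m handwheel '[[[-2,0,-5],0],[[-2,0,-10],0],[[-1,-1,-14.5],0],[[1,-5,-14.5],-0.14],[[2,-10,-14.5],-0.28],[[3,-15,-14.5],-0.42],[[4,-20,-14.5],-0.56],[[5,-25,-14.5],-0.7],[[6,-30,-14.5],-0.84],[[7.5,-35,-14.5],-0.98],[[9,-40,-14.5],-1.12],[[10.5,-45,-14.5],-1.26],[[12,-50,-14.5],-1.4],[[13,-55,-14.5],-1.54],[[13.4,-58.4,-14.5],-1.57],[[13.4,-58.4,-14.5],-1.57],[[13.4,-58.4,-14.5],-1.57],[[13.4,-58.4,-14.5],-1.57],[[13.4,-58.4,-14.5],-1.57]]' 1
```

```text
[[127, 184], [119, 248], [172, 250], [178, 187], [172, 242], [155, 243], [133, 235], [137, 192], [174, 187]] [[0.595, 0.299], [0.416, 0.31], [0.411, 0.163], [0.587, 0.153], [0.433, 0.164], [0.43, 0.211], [0.451, 0.273], [0.572, 0.269], [0.587, 0.165]]
[[285, 189], [282, 254], [295, 255], [304, 245], [288, 242], [289, 198], [329, 200], [329, 244], [322, 246], [336, 249], [318, 247], [336, 256], [337, 195], [334, 246], [334, 194]] [[0.582, -0.15], [0.401, -0.14], [0.399, -0.176], [0.426, -0.201], [0.434, -0.157], [0.556, -0.161], [0.551, -0.273], [0.429, -0.269], [0.423, -0.25], [0.415, -0.288], [0.421, -0.239], [0.396, -0.288], [0.565, -0.296], [0.423, -0.283], [0.568, -0.287]]
time: 24.95
eef_pos: [0.5124, 0.3686, 0.1999]
orientation: [[0.034, 0.999, 0.0], [0.999, -0.034, -0.0], [-0.0, 0.0, -1.0]]
force: [-0.3, -0.5, 0.2]
gripper_width: 0.0926
grasp_force: 0.0
```

```bash
python3 -m handwheel '[[[0,0,5],0],[[0,0,10],0],[[0,0,14],0],[[0,0,16.7],0],[[-2,0,16.7],0],[[-4,0,16.7],0],[[-4.6,0,16.7],0],[[-4.9,0,16.7],0],[[-5.2,0,16.7],0],[[-5.5,0,16.7],0],[[-5.8,0,16.7],0],[[-6.3,0,16.7],0],[[-7,0,16.7],0],[[-7.5,0,16.7],0]]'; python3 -m handwheel '[[[-0.5,0,0],0],[[-1.2,0,0],0],[[-2.2,0,0],0],[[-3.2,0,0],0],[[-4.2,0,0],0],[[-5.2,0,0],0],[[-6.2,0,0],0],[[-7.2,0,0],0],[[-8.2,0,0],0],[[-9.2,0,0],0],[[-10.2,0,0],0],[[-11.2,0,0],0],[[-12.2,0,0],0],[[-13.2,0,0],0],[[-14.2,0,0],0],[[-15.2,0,0],0],[[-16.2,0,0],0],[[-16.7,0,0],0],[[-17,0,0],0],[[-17,0,0],0]]'; python3 -c "
from h import *
im=bot.read_camera('scene')[:,:,::-1]
cv2.imwrite('pics/s7.png',cv2.resize(np.ascontiguousarray(im[130:310,140:380]),None,fx=3,fy=3,interpolation=2))"
```

```text
time: 26.35
eef_pos: [0.5102, 0.2953, 0.0331]
orientation: [[0.033, 0.999, 0.001], [0.999, -0.033, 0.001], [0.001, 0.001, -1.0]]
force: [-0.8, 5.9, 1.8]
gripper_width: 0.0929
grasp_force: 2.6
time: 28.35
eef_pos: [0.5041, 0.1251, 0.0329]
orientation: [[0.033, 0.999, -0.0], [0.999, -0.033, 0.0], [0.0, -0.0, -1.0]]
force: [-1.0, 3.1, 1.6]
gripper_width: 0.0933
grasp_force: 1.4
```

View pics/s7.png

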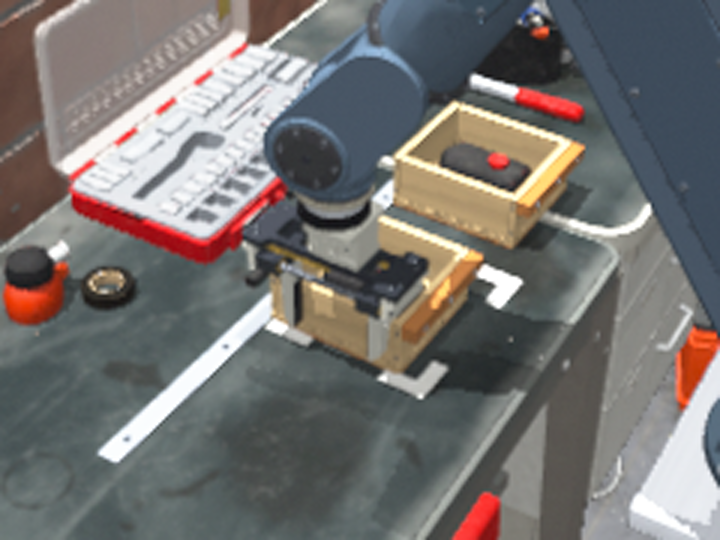

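The crate is square to the fingers and against the bar, just inside the bay's left tape corners. It needs about 2.5 cm more, then I'll retreat and check by numbers.

```bash
python3 -m handwheel '[[[-0.4,0,0],0],[[-0.9,0,0],0],[[-1.5,0,0],0],[[-2,0,0],0],[[-2.4,0,0],0],[[-2.5,0,0],0],[[-2.5,0,0],0],[[-2,0,0],0],[[-1,0,0],0],[[1,0,0],0],[[5,0,0],0],[[9,0,0],0],[[13,0,-3],0],[[17,0,-6],0],[[21,0,-9],0],[[25,0,-12],0],[[25,0,-12],0],[[25,0,-12],0]]'; python3 -c "
from h import *
crates('top2',[(185,270),(270,350)])"
```

```text
time: 30.2
eef_pos: [0.5119, 0.3757, 0.1526]
orientation: [[0.031, 1.0, 0.0], [1.0, -0.031, -0.0], [-0.0, 0.0, -1.0]]
force: [-0.7, -0.8, -0.7]
gripper_width: 0.0931
grasp_force: 0.0
[[203, 187], [197, 250], [251, 253], [254, 192], [251, 245], [203, 245], [213, 241], [207, 238], [210, 195], [250, 196], [251, 189]] [[0.587, 0.082], [0.411, 0.094], [0.403, -0.055], [0.573, -0.062], [0.425, -0.055], [0.425, 0.078], [0.436, 0.05], [0.444, 0.067], [0.564, 0.062], [0.562, -0.051], [0.582, -0.054]]
[[285, 189], [282, 255], [336, 257], [337, 195], [334, 246], [333, 193]] [[0.582, -0.15], [0.398, -0.14], [0.394, -0.288], [0.565, -0.296], [0.423, -0.283], [0.571, -0.285]]
```

Measured, the crate centre is at y≈0.016 against 0.016 for the bay. It stands against the bar, about 0.02 rad off square, and the other crate hasn't moved.

```bash
python3 -c "
from plant import bot
print(bot.hand_in())"
```

```text
the job is handed in; nothing more can be done
None
```

The left crate was the stamped one: I tipped and read both crates, let them down flat, pushed the stamped crate square into the bay against the bar, and handed the job in at about 30 s (the hand-in returned no verdict).

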